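Hold a sprung belt tensioner back at its stop

ROBOT

A 7-joint arm with a two-finger parallel gripper is mounted at the origin on a cart in front of the work surface, level with it; the furniture and walls round the work are solid. World frame = base frame: x ahead of the robot, y to its left, z up, the work surface at z = 0. Lengths are in m, angles in rad, forces in N, time in s.
With the tool pointing down it reaches from about 0.35 to 0.9 m from the base axis. Payload 8.1 kg.
Tool frame: the origin (TCP) lies on the centre line of the jaws, within the pads' length; the fingertips stand 19 mm ahead of it and the grasp point (between the pads) is the TCP; z points along the fingers, y is the direction in which the jaws open and shut (so a half turn about z gives the same grasp; the last joint's range is limited). The gripper opens to 92 mm and grips with 3 to 60 N. Pads are 19 mm wide; open, the fingers measure 130 mm over their backs; the gripper's body (75 mm by 190 mm) begins 47 mm behind the grasp point.
Start: joints at [-1.345, 0.434, 0.025, 1.573, -0.012, 1.134, -0.075], TCP at [0.202, 0.592, 0.246] pointing down, gripper open.
Joint ranges: [-2.62, 2.62], [-0.44, 2.09], [-1.27, 1.32], [0.08, 2.57], [-1.32, 4.46], [0.12, 2], [-2.74, 2.74]. Speed limits (rad/s): [2.22, 2.22, 3.01, 3.01, 3.14, 3.14, 3.14].

INTERFACE

Orientations are given as a rotation vector (axis times angle).
In Python, from cell import monitor, imaging, workorder, outline_of gives the robot as it stands.
- The arm moves only by the tool move_arm, never from a script. Its argument "series" is a list of rows, each a list of 6 numbers: the shift along the world's x, y, z in cm, then the turn, a rotation vector about the world's x, y, z in degrees. A call has 1 to 8 rows; each row shifts and turns the commanded pose from where the row before left it; what a row does not reach is not made up. A row lasts 1/10 s, in which the tool goes at most 50 mm and 8.59 degrees, less where a joint would pass 70% of its speed; a pose out of reach is approached as far as the arm can. A call with a gripper value outside its range is refused whole. "grip" is the opening, from 0 (shut) to 1 (fully open), set as the call begins (left out, the last holds). The fingers move at their own pace and stop on an object; "force" is the grip in N (left out, the last holds). Time passes only in rows, so rows that do not move let the fingers close. It gives the time, the measured TCP pose, the force and the opening at its end, in the units of the state.
- monitor.observe(): the state, without advancing time (a new reading comes with each control period).
- imaging.get_image(name): name is "side" or "top"; returns a dict with "color" (400x640x3 uint8, red, green, blue), "fx", "fy", "cx", "cy" (pixels), "rvec" (rotation vector, rad) and "tvec" (3), from world to camera coordinates, as OpenCV has them. Camera axes: x right, y down, z forward; pixel columns grow to the right and rows downward; lengths in m; the calibration is good to about 2 mm. A picture is of the moment at which its call begins. There is no depth.
- workorder.sign_off(): hands the job in, once; it reports no verdict.
Trained networks look in the newest picture that a camera, given by its name, has taken for a name from the list of things; names that differ only in an ending like _2 or _b are one class to them, and where a whole thing is asked for, a point or a joint stands for the part that bears it (a point fixed in the world has none). Each returns a list of dicts, best first, with "p" (0 to 1); they miss things now and then, are a little off and sometimes report something else, mostly with a low value. They report only what shows in the picture. A call takes as long as a camera call. They do not tell look-alikes from the thing itself.
- outline_of(camera, thing): "mask" (400x640 bool, what is visible of it) and "rect" ([left, top, width, height] in pixels, round what is visible of it).
The state is a dict: "clock": time; "joints": joint angles; "dq": joint speeds; "joint_efforts": joint torques, N m; "position": TCP position; "ee_rot": TCP orientation; "force": force on the tool from outside, world axes, zero at the start; "ft_torque": the same for the moment, N m; "width": opening from 0.0 (shut) to 1.0 (fully open).
Only numpy, scipy, OpenCV 4.12 (cv2) and the standard library are available. Lean on these libraries where they do the work, as an engineer would, in place of code of your own. Each camera call takes 0.05 s, during which the arm holds its last target. There are 200 camera calls.

TASK

The belt drive on the aluminium plate is waiting for a new belt, but a small vial has been left on the plate in the way of the sprung tensioner arm. First lift the vial off and stand it upright on the bench, clear of the plate; only then swing the tensioner arm by its roller against its spring, all the way to its stop post, and finish while still holding it there. Leave the petri dish and the small dark box where they are.

Things in the scene. Friction and masses are not known exactly. Their poses are not given: they have to be found in the camera images.
- base_plate: aluminium plate, 190 (x) x 230 (y) x 10 mm, fixed on the bench. Origin: centre of its underside; at yaw 0 x points away from the robot, y left. In its frame (mm): arm pivot (55, -10); black motor 42 x 42, with its pulley 72 high, at (60, 83); toothed pulley, radius 16, 72 high, at (-74, 94); stop post (8, -58); rest pin, 43 high, at (20, 30)
- pivot (a point): point on the upright axis of the pivot of the tensioner arm, 45 mm above the bench (the hub and its bolt end 50 mm above the bench; hub radius 16 mm, foot radius 20 mm)
- roller (a point): centre of the black upright roller at the free end of the steel tensioner arm: plain cylinder, diameter 26 mm, 42 to 76 mm above the bench (this point 60 mm), fixed on the arm, 115 mm from the pivot axis. The arm under it is 20 mm wide, 32 to 42 mm above the bench. Pinch it from above or push its side; it moves on a level circle about the pivot
- idler_arm (a joint): angle of the tensioner arm, rad. 0: at rest, roller at (-43, 50) mm in the plate's frame, on the pulleys' side. Grows counter-clockwise seen from above (roller towards the plate's -y side). 1.1: against the stop post, roller at (-43, -70) mm in the plate's frame. A spring always pulls it back to 0; at the roller it takes 1.5 N at rest, 5 N at the stop
- stop_post (a point): top of the upright steel stop post, diameter 12 mm, 50 mm above the bench; the side of the arm (not the roller) comes to rest against it
- vial_center (a point): centre (half-way up, z up) of the loose brown glass vial with metal cap, diameter 25 mm, 50 mm high (the cap, 20 mm wide, begins 40 mm up), under 60 g. It starts upright on the plate in the roller's path, this point 35 mm above the bench; standing on the bench this point is 25 mm up
- petri: closed petri dish, 62 mm in diameter, 16 mm high, lying on the bench beside the plate's +y side; leave alone. Origin: centre of its underside
- slip_box: small dark box, 34 x 50 x 16 mm, lying on the bench beside the plate's -y side, towards the back; leave alone. Origin: centre of its underside
Not all that is in view belongs to the job. Leave any green look-alike of the part that bears vial_center alone.

How it is judged:
By the outcome, as a careful person would: the job done as asked, in the order asked, and still so for the second after the job is handed in, while the arm keeps its last pose, push and grip.
It also fails if it takes over 51 s, if anything falls off the work surface, if the arm or the gripper's body presses on something with over 40 N, if the wrist force passes 120 N, or if a joint passes its speed limit or range.

## Working session

There is one attempt and no reset: what is moved stays moved. The work goes in short steps, Python scripts to look and compute and a tool call to move; the robot and the scene stay as the last step left them, time stands still between calls to the robot, and variables do not carry over. Pictures are saved under pics/ and viewed, about 8 in all and at most 12, crops included, and the job is handed in when it is done.

Besides the shell and the picture viewer there is one more tool, called as a command line: name --pt "numbers of a row" for each row, then --argument value for the rest. move_arm: Moves the arm, as the interface text tells. Its arguments: {"type":"object","properties":{"series":{"type":"array"},"grip":{"type":"number"},"force":{"type":"number"}},"required":["series"]}

```bash
mkdir -p pics; ls
cat > h.py <<'E'
import numpy as np, cv2
from cell import monitor, imaging, workorder, outline_of
def cam(n):
    i=imaging.get_image(n); K=np.array([[i['fx'],0,i['cx']],[0,i['fy'],i['cy']],[0,0,1.]]); R=cv2.Rodrigues(np.array(i['rvec'],float))[0]
    return i['color'],K,R,np.array(i['tvec'],float)
def at_z(uv,z,c):
    _,K,R,t=c; C=-R.T@t; d=R.T@np.linalg.inv(K)@np.array([uv[0],uv[1],1.]); return C+d*(z-C[2])/d[2]
def proj(P,c):
    _,K,R,t=c; return cv2.projectPoints(np.atleast_2d(np.array(P,float)),cv2.Rodrigues(R)[0],t,K,None)[0][:,0]
E
python3 - <<'E'
from h import *
for n in('top','side'):
    c=cam(n); cv2.imwrite(f'pics/{n}0.png',c[0][:,:,::-1]); print(n,'C',-c[2].T@c[3])
    for th in('base_plate','pivot','roller','stop_post','vial_center','petri','slip_box'):
        try:
            for o in outline_of(n,th)[:3]:
                m=o['mask']; ys,xs=np.nonzero(m); print(th,round(o['p'],2),o['rect'],xs.mean().round(1),ys.mean().round(1),at_z((xs.mean(),ys.mean()),.035,c).round(3))
        except Exception as e: print(th,e)
print(monitor.observe())
E
```

```text
pics
top C [ 0.36361661 -0.03593686  1.08076483]
base_plate 0.8 [239.7, 159.8, 111.3, 101.9] 294.0 209.0 [0.533 0.028 0.035]
pivot 0.68 [236.3, 159.3, 116.1, 102.9] 293.9 209.1 [0.533 0.028 0.035]
roller 0.63 [271.2, 173.7, 28.2, 63.4] 284.8 205.1 [0.542 0.049 0.035]
stop_post 0.96 [234.7, 159.1, 117.9, 101.2] 294.1 208.9 [0.533 0.027 0.035]
vial_center 0.67 [309.0, 272.4, 8.4, 16.7] 310.9 282.3 [ 0.367 -0.016  0.035]
petri 0.71 [220.6, 225.0, 26.2, 28.5] 232.3 239.0 [0.461 0.167 0.035]
slip_box 0.69 [336.4, 162.5, 21.7, 15.0] 347.8 169.1 [ 0.631 -0.096  0.035]
side C [ 0.40390093 -0.69903205  0.60129607]
base_plate 0.67 [264.2, 166.3, 124.8, 101.5] 322.2 218.4 [ 0.53  -0.013  0.035]
pivot 0.74 [263.3, 164.8, 128.3, 102.6] 322.4 218.3 [ 0.531 -0.013  0.035]
roller 0.74 [285.6, 183.0, 66.9, 26.0] 316.9 198.0 [0.532 0.058 0.035]
stop_post 0.72 [258.6, 163.3, 131.1, 105.6] 322.4 218.4 [ 0.531 -0.013  0.035]
vial_center 0.75 [299.0, 205.0, 11.6, 28.1] 304.0 218.4 [ 0.494 -0.006  0.035]
vial_center 0.67 [238.5, 245.5, 17.2, 27.9] 245.6 258.8 [ 0.371 -0.1    0.035]
vial_center 0.62 [261.1,
[... 169 characters left out ...]
5.7 250.9 [ 0.628 -0.13   0.035]
{'clock': 0.8, 'joints': array([-1.34459276,  0.43445918,  0.02503825,  1.57320651, -0.01159701,
        1.13396568, -0.07508979]), 'dq': array([ 0.00076839, -0.00096036, -0.0011415 ,  0.00076503,  0.00085526,
       -0.00042483,  0.00140137]), 'joint_efforts': array([ 5.23255258e-04, -6.67603397e+01,  9.83450934e-01, -3.14786839e+01,
       -6.07947120e-02,  3.27688060e-02,  2.33643846e-05]), 'position': array([0.2018731 , 0.59152483, 0.24576514]), 'ee_rot': array([5.14321215e-01, 3.09916639e+00, 1.63074913e-04]), 'force': array([-0.89833403,  0.32846553, -0.08790226]), 'ft_torque': array([-0.00548564,  0.02558732,  0.01795017]), 'width': 0.9975554446651526}
```

View pics/top0.png

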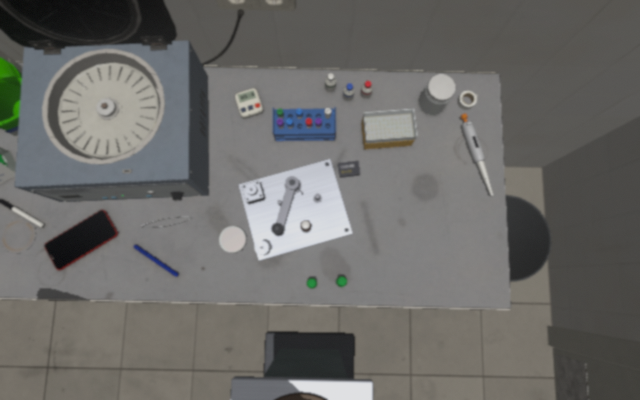

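View pics/side0.png

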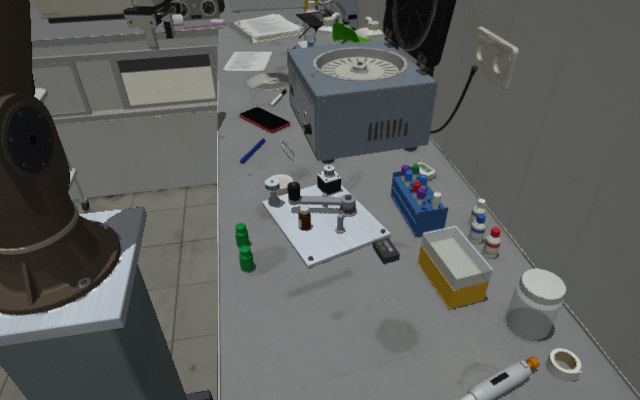

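The top view shows the plate around (295,209) and the brown vial with its metal cap at about (306,226). The roller is at (278,229), the pivot at (292,184) and the stop post at (318,198). 

Candidates for the vial, by side-view pixel:
- **Brown vial on the plate:** (304,218). This is the one I choose.
- **Green look-alikes on the bench:** (242,235) and (246,258).
- **Coloured bottles at the back:** (480,215), (477,228) and (491,243).

Next I'll fit the plate pose and check it with an overlay.

Run:
```python
from h import *
from scipy.optimize import least_squares
cs={n:cam(n) for n in('top','side')}
o={n:outline_of(n,'base_plate')[0] for n in cs}
cor=np.array([[-95,-115],[95,-115],[95,115],[-95,115]])/1e3
def W(p,xy,z):
    xy=np.atleast_2d(xy);c,s=np.cos(p[2]),np.sin(p[2]);return np.c_[xy@np.array([[c,s],[-s,c]])+p[:2],np.full(len(xy),z)]
# top: minAreaRect of mask
m=o['top']['mask'].astype(np.uint8)
# refine by bright pixels in top image
g=cv2.cvtColor(cs['top'][0],cv2.COLOR_RGB2GRAY)
b=((g>150)&(cv2.dilate(m,np.ones((5,5)))>0)).astype(np.uint8); b=cv2.morphologyEx(b,cv2.MORPH_CLOSE,np.ones((5,5)))
for mm in(m,b):
    ct=max(cv2.findContours(mm,0,2)[0],key=cv2.contourArea); r=cv2.boxPoints(cv2.minAreaRect(ct))
    w=np.array([at_z(q,.01,cs['top']) for q in r])[:,:2]; print(r.round(1).tolist(),w.round(3).tolist(),[np.linalg.norm(w[i]-w[i-1]).round(3) for i in range(4)])
    ctr=w.mean(0); best=None
    e=[w[i]-w[i-1] for i in range(4)]; s=min(e,key=lambda v:np.linalg.norm(v)-.0*v[0]); s=s*np.sign(s[0]); p=[*ctr,np.arctan2(s[1],s[0])]; print('pose',np.round(p,4))
feat={'pivot':(55,-10,50),'roller':(-43,50,76),'stop':(8,-58,50),'pull':(-74,94,72),'motor':(60,83,72),'rest':(20,30,43)}
v=outline_of('side','vial_center')
for q in v: print('v',q['rect'],round(q['p'],2))
for n,c in cs.items():
    x0,y0,w,h=(225,145,140,125) if n=='top' else (250,155,160,120); k=5
    im=cv2.resize(c[0][y0:y0+h,x0:x0+w,::-1],None,fx=k,fy=k,interpolation=cv2.INTER_CUBIC)
    f=lambda P:((proj(P,c)-[x0,y0]+.5)*k).astype(int)
    cv2.polylines(im,[f(W(p,cor,.01))],True,(0,0,255),1)
    for a,q in feat.items(): cv2.drawMarker(im,tuple(map(int,f(W(p,np.array(q[:2])/1e3,q[2]/1e3))[0])),(0,255,255),0,14,1)
    cv2.imwrite(f'pics/{n}1.png',im)
```

```text
[[236.39999389648438, 182.89999389648438], [331.6000061035156, 157.1999969482422], [352.70001220703125, 235.1999969482422], [257.5, 260.8999938964844]] [[0.598, 0.169], [0.667, -0.058], [0.478, -0.111], [0.413, 0.11]] [np.float64(0.194), np.float64(0.237), np.float64(0.196), np.float64(0.23)]
pose [0.5389 0.0277 0.3095]
[[235.5, 184.39999389648438], [331.5, 157.39999389648438], [353.1000061035156, 233.8000030517578], [257.1000061035156, 260.79998779296875]] [[0.594, 0.171], [0.666, -0.058], [0.481, -0.112], [0.413, 0.111]] [np.float64(0.19), np.float64(0.24), np.float64(0.192), np.float64(0.233)]
pose [0.5387 0.0282 0.3205]
v [296.8, 201.5, 13.8, 30.9] 0.66
v [239.2, 247.1, 14.3, 26.4] 0.58
v [234.1, 222.0, 18.2, 22.5] 0.51
```

View pics/top1.png

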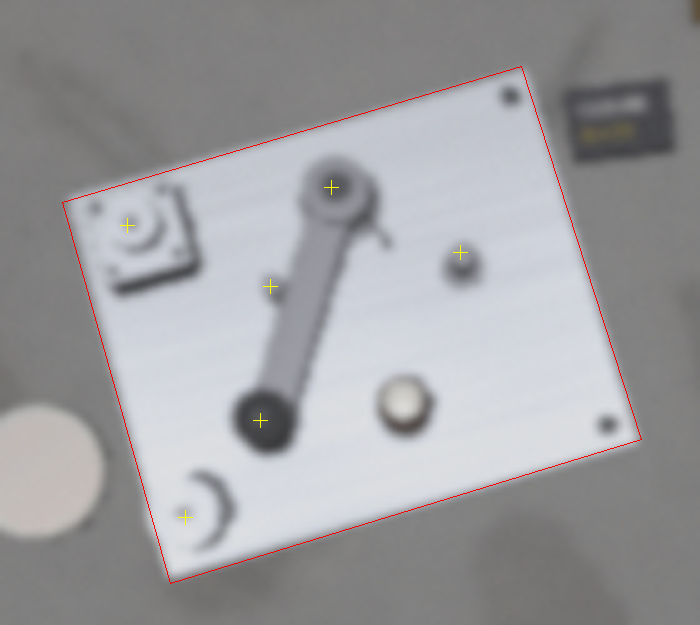

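View pics/side1.png

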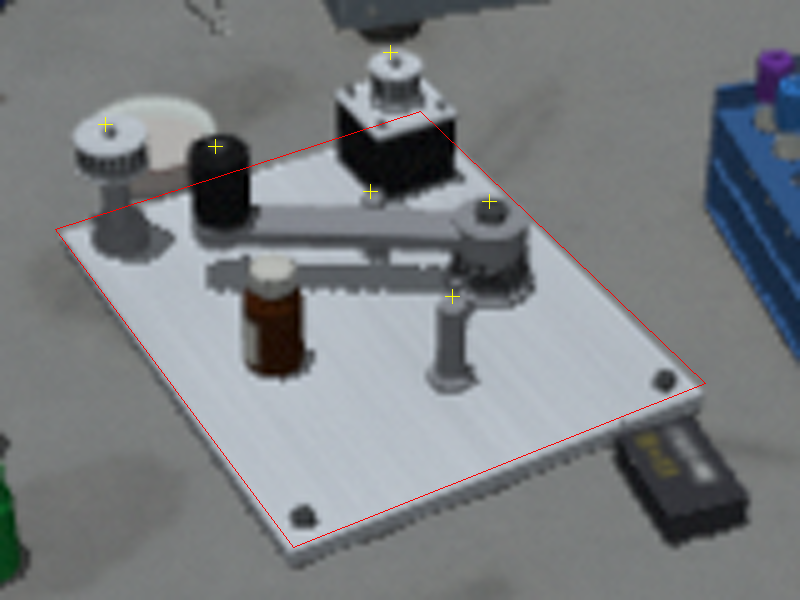

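Chosen: the brown vial with the white-metal cap, at (404,398) in the top crop and (273,310) in the side crop. The plate overlay is off by a few mm, so I'll refine the pose with features seen in both views.

```bash
cat > fit.py <<'E'
from h import *
from scipy.optimize import least_squares
cs={n:cam(n) for n in('top','side')}
def W(p,xy,z):
    xy=np.atleast_2d(xy)/1e3;c,s=np.cos(p[2]),np.sin(p[2]);return np.c_[xy@np.array([[c,s],[-s,c]])+p[:2],np.full(len(xy),z/1e3)]
T=lambda u,v:np.array([u/5+225-.5,v/5+145-.5]); S=lambda u,v:np.array([u/5+250-.5,v/5+155-.5])
ob=[('top',(55,-10,50),T(340,187)),('top',(-43,50,76),T(262,418)),('top',(8,-58,50),T(462,256)),('top',(95,-115,10),T(522,68)),('top',(-95,-115,10),T(640,440)),('top',(-95,115,10),T(172,580)),
('side',(-74,94,72),S(110,130)),('side',(-43,50,76),S(219,148)),('side',(55,-10,50),S(491,208)),('side',(8,-58,50),S(453,299)),('side',(60,83,72),S(395,60)),('side',(-95,-115,10),S(295,550)),('side',(95,-115,10),S(704,390))]
E
python3 - <<'E'
from fit import *
f=lambda p:np.concatenate([(proj(W(p,q[:2],q[2]),cs[n])[0]-uv) for n,q,uv in ob])
r=least_squares(f,[.538,.028,.31],loss='soft_l1',x_scale=[.01,.01,.1]); p=r.x; print(p.round(4),f(p).reshape(-1,2).round(1).tolist())
uv={'top':T(404,398),'side':S(273,264)}
for n in cs: print('vial',n,at_z(uv[n],.06,cs[n]).round(4))
v=least_squares(lambda x:np.concatenate([proj([*x],cs[n])[0]-uv[n] for n in cs]),[.48,0,.06],x_scale=.01);print('tri',v.x.round(4),np.abs(v.fun).max())
for k,q in dict(pivot=(55,-10),roller=(-43,50),rstop=(-43,-70),stop=(8,-58),c1=(-95,-115),c2=(95,-115)).items(): print(k,W(p,q,0).round(4)[0])
for u in(310.9,282.3),(341,281): print('green',at_z(u,.03,cs['top']).round(3))
E
```

```text
[0.5391 0.0266 0.3108] [[-0.7, -0.2], [0.2, 0.1], [0.6, -0.6], [1.0, -0.2], [0.7, 0.2], [-0.0, 0.3], [-0.3, -1.0], [-0.2, 0.0], [0.1, -0.7], [0.1, 0.2], [-0.2, -1.1], [-0.6, -0.1], [0.6, -0.5]]
vial top [ 4.954e-01 -4.000e-04  6.000e-02]
vial side [ 0.4958 -0.0014  0.06  ]
tri [ 4.957e-01 -4.000e-04  5.920e-02] 0.10432135460843028
pivot [0.5945 0.0339 0.    ]
roller [0.4829 0.061  0.    ]
rstop [ 0.5196 -0.0532  0.    ]
stop [ 0.5645 -0.0262  0.    ]
c1 [ 0.4838 -0.112   0.    ]
c2 [ 0.6647 -0.0539  0.    ]
green [ 0.367 -0.016  0.03 ]
green [ 0.371 -0.084  0.03 ]
```

Pose fit residuals are 1 px or less. The vial triangulates to (0.4955, -0.0005) with its cap top at 0.059 m, against an expected 0.060. I'll move over it with the jaws along world x, so the fingers clear the roller, arm and post.

move_arm --pt "2.1 -4.2 0 0 0 -5.1" --pt "2.1 -4.2 0 0 0 -5.1" --pt "2.1 -4.2 0 0 0 -5.1" --pt "2.1 -4.2 0 0 0 -5.1" --pt "2.1 -4.2 0 0 0 -5.1" --pt "2.1 -4.2 0 0 0 -5.1" --pt "2.1 -4.2 0 0 0 -5.1" --pt "2.1 -4.2 0 0 0 -5.1" --grip 0.54 --force 12

```text
clock: 1.95
position: [0.3704, 0.2538, 0.2461]
ee_rot: [1.567, 2.723, 0.002]
force: [1.3, 0.7, -0.3]
width: 0.542
```

move_arm --pt "2.1 -4.2 0 0 0 -5.1" --pt "2.1 -4.2 0 0 0 -5.1" --pt "2.1 -4.2 0 0 0 -5.1" --pt "2.1 -4.2 0 0 0 -5.1" --pt "2.1 -4.2 0 0 0 -5.1" --pt "2.1 -4.2 0 0 0 -5.1" --pt "0 0 0 0 0 0" --pt "0 0 0 0 0 0"

```text
clock: 2.75
position: [0.4961, 0.0024, 0.2457]
ee_rot: [2.229, 2.214, -0.0]
force: [-0.4, 0.9, 0.4]
width: 0.54
```

move_arm --pt "0 -0.3 -4 0 0 0" --pt "0 0 -4 0 0 0" --pt "0 0 -4 0 0 0" --pt "0 0 -3.5 0 0 0" --pt "0 0 0 0 0 0"

```text
clock: 3.25
position: [0.4926, 0.0021, 0.0874]
ee_rot: [-2.22, -2.216, 0.009]
force: [-0.2, 0.4, 0.7]
width: 0.54
```

Run:
```python
from h import *
c=cam('side');cv2.imwrite('pics/side2.png',cv2.resize(c[0][100:290,220:420,::-1],None,fx=3.5,fy=3.5,interpolation=2))
print(monitor.observe()['position'])
```

```text
[0.49411101 0.00168533 0.0896253 ]
```

View pics/side2.png

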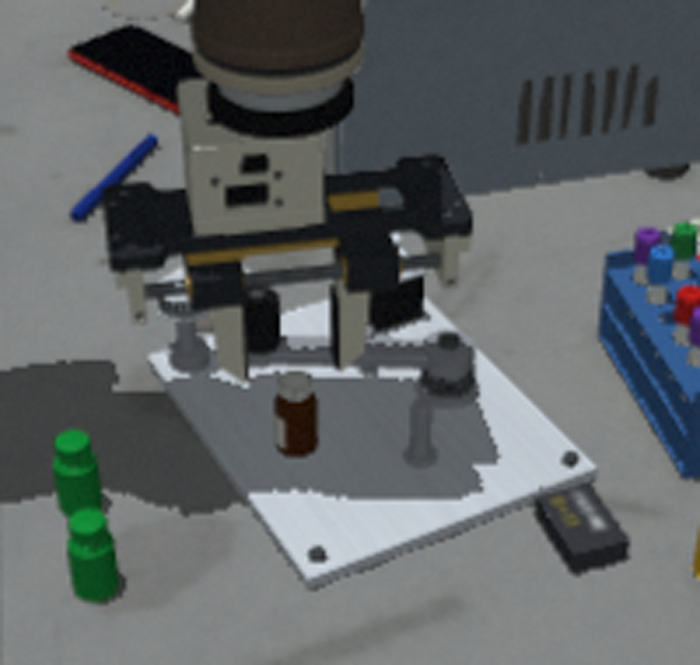

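The open fingers straddle the vial, with one on either side along x, and they clear the roller and post. I'll go down and grip.

move_arm --pt "0.1 -0.2 -2.5 0 0 0" --pt "0 0 -2.4 0 0 0" --pt "0 0 0 0 0 0" --pt "0 0 0 0 0 0"

```text
clock: 3.7
position: [0.4977, -0.001, 0.0434]
ee_rot: [2.225, 2.217, 0.002]
force: [-0.3, -0.0, 0.2]
width: 0.54
```

move_arm --pt "0 0 0 0 0 0" --pt "0 0 0 0 0 0" --pt "0 0 0 0 0 0" --pt "0 0 0 0 0 0" --pt "0 0 0 0 0 0" --pt "0 0 0 0 0 0" --grip 0

```text
clock: 4.3
position: [0.4972, -0.0014, 0.0423]
ee_rot: [2.226, 2.216, 0.001]
force: [-0.4, -0.5, 8.8]
width: 0.261
```

move_arm --pt "0 0 0.5 0 0 0" --pt "0 0 1 0 0 0" --pt "0 0 2 0 0 0" --pt "0 0 3 0 0 0" --pt "0 0 3 0 0 0" --pt "0 0 2 0 0 0" --pt "0 0 0 0 0 0"

```text
clock: 5.0
position: [0.4985, -0.0016, 0.1598]
ee_rot: [2.224, 2.214, 0.007]
force: [0.6, -0.1, -0.5]
width: 0.26
```

Run:
```python
from h import *
c=cam('side');cv2.imwrite('pics/side3.png',cv2.resize(c[0][80:290,220:420,::-1],None,fx=2.8,fy=2.8,interpolation=2))
o=monitor.observe();print(o['position'],o['force'],o['width'])
```

```text
[ 0.49764718 -0.00135892  0.15829802] [ 7.36918246e-01 -5.21543627e-04 -5.03250652e-01] 0.26738169427915986
```

View pics/side3.png

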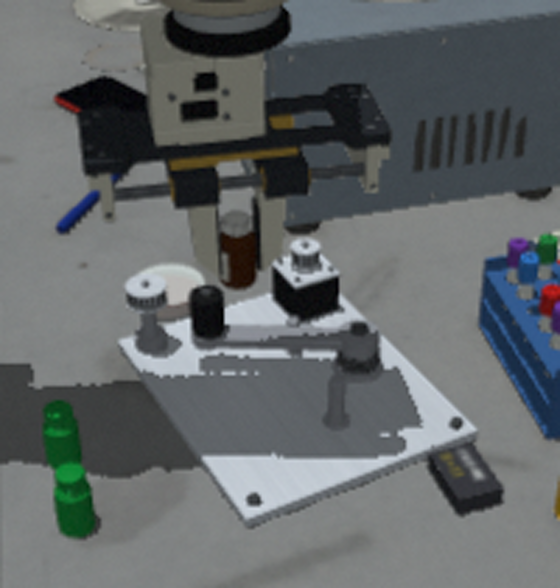

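The vial is held upright at about (238,250) in the crop, and the arm hasn't been disturbed. I'll carry it to open bench at about (0.44, -0.22).

move_arm --pt "-1.2 -4.4 0 0 0 0" --pt "-1.2 -4.4 0 0 0 0" --pt "-1.2 -4.4 0 0 0 0" --pt "-1.2 -4.4 0 0 0 0" --pt "-1.0 -4.4 -2 0 0 0" --pt "0 0 -4 0 0 0" --pt "0 0 -3 0 0 0" --pt "0 0 0 0 0 0"

```text
clock: 5.85
position: [0.4356, -0.2207, 0.0633]
ee_rot: [-2.223, -2.211, 0.006]
force: [-0.8, 1.0, -0.7]
width: 0.263
```

move_arm --pt "0 0 -1.5 0 0 0" --pt "0 0 -0.8 0 0 0" --pt "0 0 -0.4 0 0 0" --pt "0 0 0 0 0 0" --pt "0 0 0 0 0 0"

```text
clock: 6.35
position: [0.4392, -0.2215, 0.0404]
ee_rot: [2.226, 2.217, 0.001]
force: [-0.2, -0.6, -0.2]
width: 0.265
```

move_arm --pt "0 0 -0.3 0 0 0" --pt "0 0 -0.3 0 0 0" --pt "0 0 -0.1 0 0 0" --pt "0 0 0 0 0 0" --pt "0 0 0 0 0 0"

```text
clock: 6.85
position: [0.4388, -0.2215, 0.0327]
ee_rot: [-2.226, -2.217, 0.0]
force: [0.1, -0.5, -0.2]
width: 0.263
```

move_arm --pt "0 0 -0.1 0 0 0" --pt "0 0 0 0 0 0" --pt "0 0 0 0 0 0"

```text
clock: 7.15
position: [0.4389, -0.2216, 0.0321]
ee_rot: [2.226, 2.216, 0.001]
force: [-1.9, 0.6, 7.6]
width: 0.265
```

Contact at 7.6 N, at the expected height. I'll release gently and retreat.

move_arm --pt "0 0 0 0 0 0" --pt "0 0 0 0 0 0" --pt "0 0 0 0 0 0" --pt "0 0 0 0 0 0" --pt "0 0 0 0 0 0" --grip 0.5

```text
clock: 7.65
position: [0.4388, -0.2214, 0.0317]
ee_rot: [-2.226, -2.217, 0.0]
force: [-0.3, -0.5, 0.2]
width: 0.498
```

move_arm --pt "0 0 1.5 0 0 0" --pt "0 0 3 0 0 0" --pt "0 0 4 0 0 0" --pt "0 0 4 0 0 0" --pt "0 0 3 0 0 0" --pt "0 0 0 0 0 0" --pt "0 0 0 0 0 0"

```text
clock: 8.35
position: [0.4391, -0.2213, 0.187]
ee_rot: [2.225, 2.217, 0.002]
force: [-0.3, 0.1, -1.5]
width: 0.503
```

Run:
```python
from h import *
c=cam('side');cv2.imwrite('pics/side4.png',c[0][100:400,150:500,::-1])
for o in outline_of('side','vial_center'): print(o['rect'],round(o['p'],2))
print(proj([[.439,-.2215,0],[.439,-.2215,.05]],c))
o=monitor.observe();print(o['position'],o['joints'].round(2))
```

```text
[284.7, 294.9, 13.7, 30.0] 0.81
[238.0, 246.7, 16.1, 26.7] 0.79
[235.6, 218.3, 16.6, 28.2] 0.6
[[292.39472258 317.9843111 ]
 [290.85400472 298.13517701]]
[ 0.43820568 -0.22098575  0.18571274] [-0.13  0.31  0.63  2.01 -0.23  0.89  0.62]
```

View pics/side4.png

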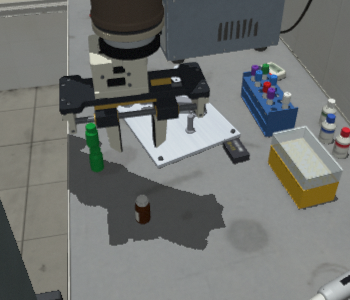

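The brown vial stands upright on the bench at crop (143,208), clear of the plate. Now I'll go to the roller with the jaws tangential to its path, at world angle -103.7°.

move_arm --pt "0.4 2.2 0 0 0 -8" --pt "0.4 2.2 0 0 0 -8" --pt "0.4 2.2 0 0 0 -8" --pt "0.4 2.2 0 0 0 -8" --pt "0.4 2.2 0 0 0 -8" --pt "0.4 2.2 0 0 0 -8" --pt "0.4 2.2 0 0 0 -8" --pt "0.4 2.2 0 0 0 -8" --grip 0.46

```text
clock: 9.25
position: [0.4701, -0.0446, 0.1855]
ee_rot: [3.064, 0.691, -0.004]
force: [0.2, -0.1, -0.6]
width: 0.461
```

move_arm --pt "0.4 2.2 0 0 0 -8" --pt "0.4 2.2 0 0 0 -8" --pt "0.4 2.2 0 0 0 -8" --pt "0 2.2 0 0 0 -8" --pt "0 2 0 0 0 -7.5" --pt "0 0 0 0 0 0" --pt "0 0 0 0 0 0" --pt "0 0 0 0 0 0"

```text
clock: 10.05
position: [0.4825, 0.0613, 0.1864]
ee_rot: [3.118, -0.374, -0.001]
force: [0.2, -0.4, 0.2]
width: 0.457
```

```bash
cat > st.py <<'E'
from h import *
o=monitor.observe();R=cv2.Rodrigues(o['ee_rot'])[0]
print(o['position'].round(4),'jaw',np.degrees(np.arctan2(R[1,1],R[0,1])).round(1),'z',R[:,2].round(3),o['joints'].round(2),o['force'].round(1),o['clock'],o['width'])
E
python3 st.py
```

```text
[0.4825 0.0613 0.1864] jaw -103.7 z [-0.001 -0.001 -1.   ] [-1.03  0.42  1.07  2.03 -0.46  0.95 -1.52] [ 0.2 -0.4  0.2] 10.05 0.45676282138945334
```

move_arm --pt "0 0 -4 0 0 0" --pt "0 0 -3.5 0 0 0" --pt "0 0 -2.5 0 0 0" --pt "0 0 -1.5 0 0 0" --pt "0 0 -0.5 0 0 0" --pt "0 0 0 0 0 0" --pt "0 0 0 0 0 0"

```text
clock: 10.75
position: [0.4834, 0.062, 0.0675]
ee_rot: [-3.119, 0.376, -0.002]
force: [0.2, 0.1, 0.3]
width: 0.46
```

```bash
python3 st.py
python3 - <<'E'
from h import *
c=cam('side');cv2.imwrite('pics/side5.png',cv2.resize(c[0][120:290,230:400,::-1],None,fx=3.2,fy=3.2,interpolation=2))
E
```

```text
[0.4834 0.062  0.0675] jaw -103.8 z [ 0.001  0.    -1.   ] [-0.84  0.59  0.85  2.14 -0.69  0.71 -1.33] [0.2 0.1 0.3] 10.75 0.45951466414313646
```

View pics/side5.png

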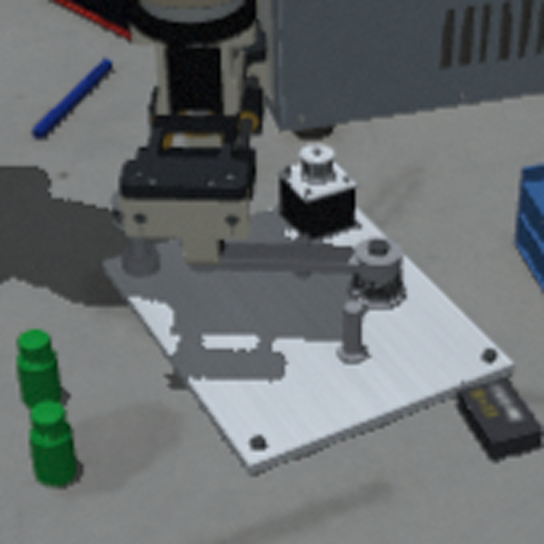

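The gripper straddles the roller, with the near finger at (205,245) and no contact force. I'll close on it.

move_arm --pt "0 0 0 0 0 0" --pt "0 0 0 0 0 0" --pt "0 0 0 0 0 0" --pt "0 0 0 0 0 0" --pt "0 0 0 0 0 0" --grip 0 --force 20

```text
clock: 11.3
position: [0.4831, 0.0627, 0.0671]
ee_rot: [-3.119, 0.375, -0.001]
force: [-0.7, 0.5, 6.0]
width: 0.28
```

```bash
python3 st.py
python3 - <<'E'
import numpy as np
P=np.array([.5945,.0339]);r=np.array([.4829,.061])-P
print(np.hypot(*r))
a=np.linspace(0,1.1,12);p=[P+np.array([[np.cos(t),-np.sin(t)],[np.sin(t),np.cos(t)]])@r for t in a]
print((np.array(p)*100).round(2).tolist()); print((np.diff(p,axis=0)*100).round(2).tolist(), np.degrees(a[1]))
E
```

```text
[0.4831 0.0627 0.0671] jaw -103.7 z [ 0.  0. -1.] [-0.84  0.59  0.85  2.14 -0.69  0.71 -1.33] [-0.7  0.5  6. ] 11.3 0.28023363655114053
0.11484324098526655
[[48.29, 6.1], [48.08, 4.97], [47.97, 3.83], [47.99, 2.68], [48.12, 1.54], [48.36, 0.42], [48.71, -0.67], [49.17, -1.73], [49.73, -2.73], [50.39, -3.67], [51.14, -4.54], [51.97, -5.33]]
[[-0.21, -1.13], [-0.1, -1.14], [0.01, -1.15], [0.13, -1.14], [0.24, -1.12], [0.35, -1.09], [0.46, -1.05], [0.56, -1.0], [0.66, -0.94], [0.75, -0.87], [0.83, -0.79]] 5.729577951308233
```

move_arm --pt "-0.2 -1.1 0 0 0 5.7" --pt "-0.1 -1.1 0 0 0 5.7" --pt "0 -1.2 0 0 0 5.7" --pt "0.1 -1.1 0 0 0 5.7" --pt "0.2 -1.1 0 0 0 5.7" --pt "0.4 -1.1 0 0 0 5.7" --pt "0 0 0 0 0 0" --pt "0 0 0 0 0 0"

```text
clock: 12.1
position: [0.4864, -0.0039, 0.067]
ee_rot: [-3.091, -0.553, 0.001]
force: [-4.2, 3.1, 11.6]
width: 0.273
```

```bash
python3 st.py
```

```text
[ 0.4864 -0.0039  0.067 ] jaw -69.7 z [-0.001  0.002 -1.   ] [-0.59  0.53  0.67  2.13 -0.54  0.65 -0.76] [-4.2  3.1 11.6] 12.1 0.2731883707580052
```

move_arm --pt "0.5 -1.1 0.1 0 0 5.7" --pt "0.6 -1.0 0 0 0 5.7" --pt "0.7 -0.9 0 0 0 5.7" --pt "0.7 -0.9 0 0 0 5.7" --pt "0 0 0 0 0 0" --pt "0 0 0 0 0 0"

```text
clock: 12.7
position: [0.5098, -0.0426, 0.0671]
ee_rot: [-2.921, -1.15, 0.005]
force: [-5.7, 1.3, 3.4]
width: 0.275
```

```bash
python3 st.py
```

```text
[ 0.5098 -0.0426  0.0671] jaw -47.0 z [-0.004  0.001 -1.   ] [-0.42  0.53  0.55  2.06 -0.44  0.66 -0.4 ] [-5.7  1.3  3.4] 12.7 0.27522746849918267
```

move_arm --pt "0.4 -0.4 0 0 0 3" --pt "0.4 -0.4 0 0 0 3" --pt "0 0 0 0 0 0" --pt "0 0 0 0 0 0"

```text
clock: 13.1
position: [0.5181, -0.0506, 0.0672]
ee_rot: [-2.857, -1.301, 0.004]
force: [-5.4, 0.6, 1.3]
width: 0.278
```

```bash
python3 st.py
```

```text
[ 0.5181 -0.0506  0.0672] jaw -41.0 z [-0.003  0.001 -1.   ] [-0.38  0.54  0.52  2.04 -0.42  0.67 -0.3 ] [-5.4  0.6  1.3] 13.1 0.27848677866700966
```

move_arm --pt "0.15 -0.13 0 0 0 1" --pt "0 0 0 0 0 0" --pt "0 0 0 0 0 0"

```text
clock: 13.4
position: [0.519, -0.0514, 0.0671]
ee_rot: [-2.845, -1.326, 0.005]
force: [-7.6, 3.1, 3.4]
width: 0.272
```

move_arm --pt "0.15 -0.13 0 0 0 0" --pt "0 0 0 0 0 0" --pt "0 0 0 0 0 0"

```text
clock: 13.7
position: [0.5193, -0.0518, 0.067]
ee_rot: [-2.842, -1.326, 0.007]
force: [-11.1, 5.3, 8.8]
width: 0.276
```

```bash
python3 st.py
```

```text
[ 0.5193 -0.0518  0.067 ] jaw -40.0 z [-0.006  0.003 -1.   ] [-0.37  0.54  0.51  2.04 -0.42  0.67 -0.29] [-11.1   5.3   8.8] 13.7 0.2756733215367945
```

Motion has stalled and the tangential force has risen from 5 N to 12 N, so it's at the stop. I'll add a small margin, then check with both cameras.

move_arm --pt "0.1 -0.1 0 0 0 0" --pt "0 0 0 0 0 0" --pt "0 0 0 0 0 0" --pt "0 0 0 0 0 0"

```text
clock: 14.1
position: [0.5195, -0.052, 0.0669]
ee_rot: [-2.84, -1.326, 0.009]
force: [-14.9, 8.5, 12.7]
width: 0.276
```

```bash
python3 st.py
python3 - <<'E'
from h import *
ims=[]
for n,(x,y) in dict(side=(230,130),top=(220,130)).items():
    c=cam(n); ims.append(cv2.resize(c[0][y:y+200,x:x+190,::-1],None,fx=2.1,fy=2.1,interpolation=2))
    print(n,'vial',[(o['rect'],round(o['p'],2)) for o in outline_of(n,'vial_center')])
    for k in('petri','slip_box'): print(n,k,[o['rect'] for o in outline_of(n,k)[:1]])
cv2.imwrite('pics/both6.png',np.hstack(ims))
E
```

```text
[ 0.5195 -0.052   0.0669] jaw -39.9 z [-0.008  0.004 -1.   ] [-0.37  0.54  0.51  2.03 -0.42  0.68 -0.28] [-14.9   8.5  12.7] 14.1 0.27586298798645587
side vial [([285.4, 291.6, 12.7, 32.0], 0.91), ([235.1, 219.9, 16.1, 29.7], 0.67), ([237.8, 248.8, 18.6, 24.1], 0.58)]
side petri []
side slip_box [[372.0, 239.0, 28.3, 24.1]]
top vial [([337.2, 272.7, 10.2, 15.1], 0.44)]
top petri []
top slip_box []
```

View pics/both6.png

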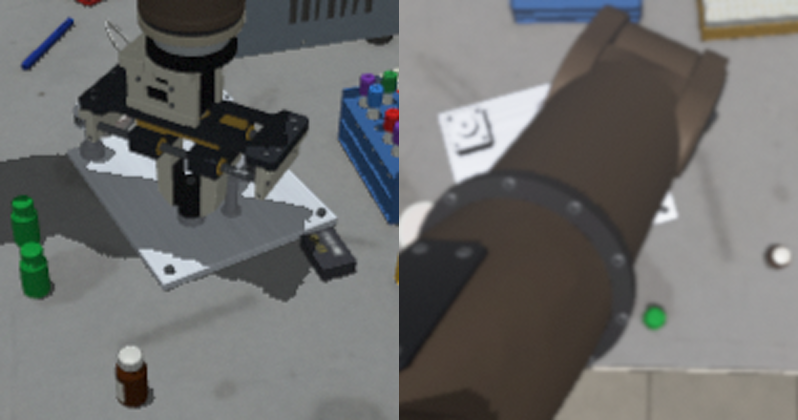

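The side view shows the roller in the jaws at (190,190), with the arm at the stop post at (232,195). The vial is upright at (131,375), and the box and green vials haven't moved. The TCP is within about 1.5 mm of the predicted stop position, so I'll hand it in.

```bash
python3 -c "
from h import *
print(workorder.sign_off())"; python3 st.py
```

```text
the job is handed in; nothing more can be done
None
the job is handed in; nothing more can be done
```

The job is done and handed in at about 14 s of the 51 s allowed. I lifted the brown vial off the plate and stood it upright on the bench at about (0.439, -0.221). Then I pinched the roller, swung the tensioner arm along its arc to the stop post, and handed in while still gripping and pushing it there.

**Last checks:**
- **Tensioner arm:** the TCP read (0.5195, -0.052), against a predicted stop position of (0.520, -0.053). Motion stalled there, and the horizontal force rose from about 5 N (spring alone) to about 17 N, so it is against the stop.
- **Vial:** both cameras show it clear of the plate, and the side view shows it upright.
- **Small dark box and green vials:** the box is where it was in the side view, and so are both green vials.
- **Petri dish:** the network could not find it at the end because the arm mostly hid it. Nothing went near it at bench height, and no contact force appeared.
- **Upward force:** the wrist showed about 13 N upward while holding, and I didn't trace the cause. It is well below the limits.

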